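# Hook the sweeps tray out under the bench pin

## Task

The sweeps tray of the little jeweller's bench has been pushed back under the ledge. Take the hooked rod, feel under the ledge for the tray's hidden pull loop, catch it without forcing it and draw the tray out until its front edge is past the nose of the bench pin, so that it will catch the filings; then unhook the rod and lay it flat back on the worktop clear of the tray. Do not touch the tray or its loop with the gripper, and leave the saw frame, jar and dish where they are.

Things in the scene. Friction and masses are not known exactly. Their poses are not given: they have to be found in the camera images.
- bench: Fixed benchtop jeweller's bench of pine, 235 mm deep, 270 mm wide, top board 290 mm wide from 96 to 122 mm high. Origin: on the worktop (z = 0) under the middle of the ledge's front edge; x points level into the bench, away from its open front, y left, z up. A 12 mm base board ends flush with the front edge; the sides are 117 to 135 mm from the middle.
- slot (a point): Middle of the open slot under the ledge, in the plane of the front edge, 37 mm up; axes of the bench. The slot is 234 mm wide and goes from the base board (12 mm high) to the lower edge of an 18 mm thick apron rail (62 mm high). The tray slides behind it.
- pin_nose (a point): Nose of the bench pin, a notched wooden tongue 56 mm wide, 98 to 120 mm high, that sticks 40 mm out from the middle of the ledge's front edge; this point is at the middle of its end, 109 mm up. Axes of the bench.
- tray: Sheet-metal sweeps tray, 125 mm deep, 224 mm wide, 38 mm high, sliding along the bench's x on dry runners (5 N to move it). Origin: middle of the foot of its front face, 14 mm above the worktop; axes of the bench. Its x in the bench frame is 90 mm fully home, 60 to 90 mm at the start, 0 flush with the ledge, -75 mm at its outer stop.
- tray_face (a point): Middle of the tray's front face, 35 mm above the worktop. A rigid brass loop of 5 mm wire is clipped on the face, its centre anywhere up to 50 mm left or right of this point; its place is not reported: feel for it. It is an upright D: two legs, one 28 mm over the other, and an upright bar 27 mm before the face; open sideways, 23 mm deep and high, centred at this height. Over 25 N bends it.
- hook_mid (a point): Centre of the wooden handle of the loose hooked rod (100 to 170 g): handle 110 mm long (its x), 22 mm wide (y), 24 mm high, lying on the worktop, so 12 mm up. x points along the rod to the hook, y to the side where the hook turns, z up. Then come a 14 mm ferrule and a straight 6 mm steel rod on the handle's axis. Centre of mass: about 34 mm ahead of this point.
- hook_tip (a point): Corner of the hook, on the rod's axis 235 mm ahead of the handle's centre: here the 6 mm rod turns square to the left (its +y) for 22 mm, then slants on 7 mm left and 5 mm back; the end reaches 32 mm left of the axis. Rod and hook lie in one level plane, 12 mm up when the handle lies flat. Axes as hook_mid.
- saw: Bystander: jeweller's saw frame lying flat, about 290 by 80 mm, origin on the worktop in its middle, x along the blade towards the far end.
- jar: Bystander: white jar with blue lid, 68 mm diameter, 62 mm high, origin at the centre of its foot.
- dish: Bystander: shallow black dish, 84 mm diameter, 16 mm high, origin at the centre of its foot.

How it is judged:
On the way, in this order (a step that is already met when the one before it is completed fails the run):
1. the hook draws the tray forward while its front is still deep under the ledge (contact force between hook and tray above 1 N and x of tray in the frame of bench between 0 and 0.055 m), for 0.05 s.
2. the tray's front edge is past the nose of the pin (x of tray in the frame of bench below -0.038 m), for 0.1 s.
At the end, for the whole second after the job is handed in: Tray front edge past the pin's nose (its x in the bench frame below -38 mm); rod unhooked, flat and still on the worktop (handle centre below 20 mm, hook corner below 22 mm), not touching the tray, its hook corner over 70 mm from the middle of the tray's front (x of tray in the frame of bench below -0.038 m and height (world z) of hook_mid below 0.02 m and height (world z) of hook_tip below 0.022 m and horizontal distance between hook_tip and tray above 0.07 m and contact force between hook and tray below 0.1 N and linear speed of hook below 0.02 m/s).
It fails at once if the gripper touches the tray or its loop (contact force between any of the fingers, the arm and tray above 1 N).
It fails at once if the loop or tray is forced with the hook (over 25 N) (contact force between hook and tray above 25 N).
It fails at once if a bystander is moved more than 30 mm (distance of any of saw, jar, dish from where it was at the start of the episode above 0.03 m).
It also fails if it takes over 64 s, if anything falls off the work surface, if the arm or the gripper's body presses on something with over 40 N, if the wrist force passes 120 N, or if a joint passes its speed limit or range.

## Robot

A 7-joint arm with a two-finger parallel gripper is mounted at the origin on the work surface. World frame = base frame: x ahead of the robot, y to its left, z up, the work surface at z = 0. Lengths are in m, angles in rad, forces in N, time in s.
With the tool pointing down it reaches from about 0.4 to 0.875 m from the base axis. Payload 19.3 kg.
Tool frame: the origin (TCP) lies where the fingers leave the gripper's body, on its centre line; the fingertips stand bot.tip_reach ahead of it and the grasp point (between the pads) lies 54 mm ahead of it (bot.tip_reach is the distance from the TCP to the fingertips, in m); z points along the fingers, y is the line along which they close (so a half turn about z gives the same grasp; the last joint's range is limited). The gripper opens to 85 mm and grips with 20 to 120 N. Pads are 22 mm wide; open, the fingers measure 114 mm over their backs; the gripper's body (76 mm by 85 mm) begins 54 mm behind the grasp point. The pads swing forward as they close: fully open they stand 13 mm farther back than shut.
Start: joints at [-1.283, 0.521, -0.036, 1.599, 0.021, 1.021, -0.113], TCP at [0.219, 0.585, 0.304] pointing down, gripper open.
Joint ranges: [-2.91, 2.91], [-0.3, 2.13], [-1.5, 1.42], [0.17, 2.43], [-1.26, 4.41], [0.16, 1.93], [-2.52, 2.52]. Speed limits (rad/s): [1.89, 1.89, 2.39, 2.39, 3.01, 3.01, 3.01].

## Interface

Orientations are given as [roll, pitch, yaw] about the fixed x, y, z axes, in that order (R = Rz(yaw) Ry(pitch) Rx(roll)).
In Python, from workcell import bot gives the robot as it stands. The module is installed in compiled form; this text tells all that it offers.
- The arm moves only by the shell command python3 -m jog 'ROWS' [FORCE]. ROWS is JSON, a list that holds one entry, the list of rows, each a list of 7 numbers: the shift along the tool's x, y, z in mm, then the turn, a rotation vector about the tool's x, y, z in rad, then the opening, from 0 (shut) to 1 (fully open). In form: [[[tx, ty, tz, wx, wy, wz, fingers], ...]]. A call has 1 to 5 rows; each row shifts and turns the commanded pose from where the row before left it, along the tool's axes as they then stand; what a row does not reach is not made up. A row lasts 1/10 s, in which the tool goes at most 50 mm and 8.59 degrees, less where a joint would pass 70% of its speed; a pose out of reach is approached as far as the arm can. A call is refused whole if a number of a shift passes 50 or a number of a turn 0.15, either way. A call with a gripper value outside its range is refused whole. The fingers move at their own pace and stop on an object; FORCE is the grip in N (left out, the last holds). Time passes only in rows, so rows that do not move let the fingers close. It gives the time, the measured TCP pose, the force, the opening and the grip force at its end, in the units of the state.
- bot.observe(): the state, without advancing time (a new reading comes with each control period).
- bot.grab_frame(name): name is "side" or "top" or "wrist"; returns a dict with "img" (420x560x3 uint8, red, green, blue), "intrinsics" (3x3 intrinsics, pixels), "R" (3x3) and "t" (3): a world point X has camera coordinates R X + t; the wrist camera has in their place "tool_from_camera" (4x4, takes a point from camera to tool coordinates, whose origin is the TCP and whose axes are the flange's). Camera axes: x right, y down, z forward; pixel columns grow to the right and rows downward; lengths in m; the calibration is good to about 2 mm. A picture is of the moment at which its call begins: read the wrist's pose just before it. There is no depth.
- bot.job_done(): hands the job in; it is judged then, once.
Trained networks look in a picture, given as the dict that the camera call returned (one of the last four; its "shot" number tells which), for a name from the list of things; names that differ only in an ending like _2 or _b are one class to them, and where a whole thing is asked for, a point or a joint stands for the part that bears it (a point fixed in the world has none). Each returns a list of dicts, best first, with "conf" (0 to 1); they miss things now and then, are a little off and sometimes report something else, mostly with a low value. They report only what shows in the picture. A call takes as long as a camera call.
- bot.trace(query, picture): "region" (420x560 bool, what is visible of it).
- bot.spot_point(query, picture): "xyz" ([x, y, z] in m, in world coordinates, good to about 4 mm: a listed point, or the origin of a listed thing).
The state is a dict: "clock": time; "qpos": joint angles; "qd": joint speeds; "joint_efforts": joint torques, N m; "position": TCP position; "tool_rot": TCP orientation; "force": force on the tool from outside, world axes, zero at the start; "moment": the same for the moment, N m; "grip_width": finger opening in m; "finger_force": force on a finger pad.
Only numpy, scipy, OpenCV 4.12 (cv2) and the standard library are available. Lean on these libraries where they do the work, as an engineer would, in place of code of your own. Each camera call takes 0.05 s, during which the arm holds its last target. There are 200 camera calls.

## Working session

There is one attempt and no reset: what is moved stays moved. The work goes in short steps, Python scripts to look and compute and a shell command to move; the robot and the scene stay as the last step left them, time stands still between calls to the robot, and variables do not carry over. Pictures are saved under pics/ and viewed, at most 10 in all, crops included, and the job is handed in when it is done.

```bash
mkdir -p pics
cat > h.py <<'E'
from workcell import bot
import numpy as np, cv2
from scipy.spatial.transform import Rotation as R
np.set_printoptions(precision=4,suppress=True)
def save(p,n): cv2.imwrite('pics/'+n,p['img'][:,:,::-1])
def spots(p,names):
    for n in names:
        try: r=bot.spot_point(n,p)
        except Exception as e: r=[];print(n,e)
        print(n,[(np.round(d['xyz'],4).tolist(),round(d['conf'],2)) for d in r[:2]])
def st():
    s=bot.observe(); print(s['clock'],'p',np.array(s['position']),'rpy',np.array(s['tool_rot']),'F',np.array(s['force']),'M',np.array(s['moment']),'w',s['grip_width'],s['finger_force']); return s
E
python3 - <<'E'
from h import *
print(bot.tip_reach); s=st()
for c in ('top','side'):
    p=bot.grab_frame(c); save(p,c+'0.png'); print(c)
    spots(p,['bench','slot','pin_nose','tray','tray_face','hook_mid','hook_tip','saw','jar','dish'])
E
```

```text
0.0726
0.0 p [0.2188 0.5852 0.3033] rpy [-3.1404  0.0001  2.7838] F [-0.2626 -0.3219  0.4673] M [ 0.016  -0.0512  0.0241] w 0.08532428031205955 0.0
top
bench [([0.7041, -0.008, 0.0023], 0.89)]
slot [([0.7043, -0.0098, 0.0354], 0.88)]
pin_nose [([0.6641, 0.0008, 0.1085], 0.68)]
tray []
tray_face []
hook_mid [([0.4462, 0.3007, 0.0171], 0.82)]
hook_tip [([0.6743, 0.3441, 0.0134], 0.67)]
saw [([0.4198, -0.3362, -0.0043], 0.94)]
jar [([0.7034, -0.0075, 0.0328], 0.61), ([0.586, -0.4523, -0.0006], 0.6)]
dish [([0.5376, 0.4639, 0.001], 0.83)]
side
bench [([0.7045, -0.0063, -0.0005], 0.97)]
slot [([0.7062, -0.0036, 0.0344], 0.64), ([0.6768, 0.3427, 0.0103], 0.33)]
pin_nose []
tray []
tray_face []
hook_mid [([0.4436, 0.3031, 0.0108], 0.87)]
hook_tip [([0.6761, 0.3436, 0.0116], 0.84)]
saw [([0.4237, -0.3405, 0.0015], 0.66)]
jar []
dish [([0.5408, 0.4616, -0.0014], 0.55)]
```

View pics/top0.png

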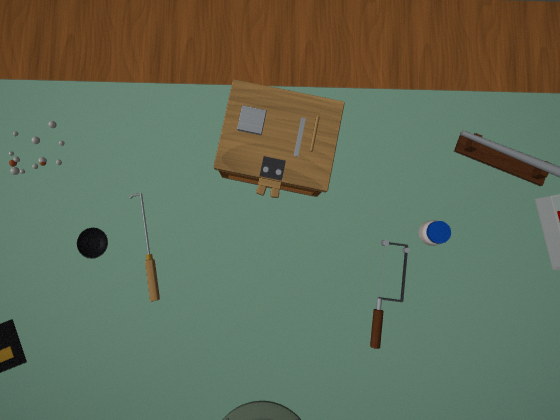

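View pics/side0.png

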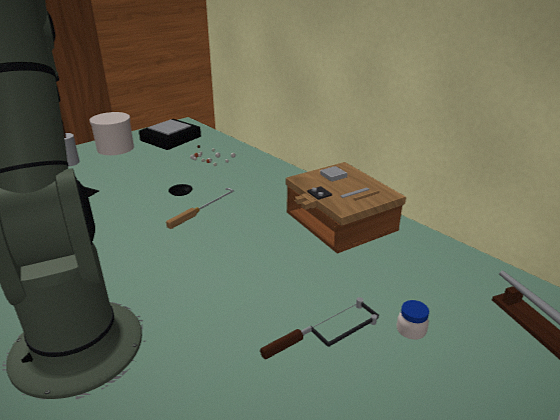

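The pictures agree with the networks. In the top view the bench front edge runs from (217,172) to (328,192), with the pin at (268,188). The rod's handle is at (152,278) and its hook at (140,195), turned to the left. The bench yaw is about -0.18 and the rod yaw about +0.18. I'll move above the handle.

```bash
python3 -m jog '[[[0,0,0,0,0,-0.135,1],[0,0,0,0,0,-0.135,1],[0,0,0,0,0,-0.135,1],[0,0,0,0,0,-0.135,1],[0,0,0,0,0,0,1]]]'; python3 -m jog '[[[-22.5,-35.4,16,0,0,0,1],[-22.5,-35.4,16,0,0,0,1],[-22.5,-35.4,16,0,0,0,1],[-22.5,-35.4,16,0,0,0,1],[-22.5,-35.4,16,0,0,0,1]]]';python3 -m jog '[[[-22.5,-35.4,16,0,0,0,1],[-22.5,-35.4,16,0,0,0,1],[-22.5,-35.4,16,0,0,0,1],[-22.5,-35.4,16,0,0,0,1],[0,0,0,0,0,0,1]]]'
python3 - <<'E'
from h import *
s=st(); print(np.array(s['qpos']))
for c in ('wrist','top','side'):
    p=bot.grab_frame(c); print(c)
    if c=='wrist': save(p,'w1.png')
    spots(p,['hook_mid','hook_tip','bench','slot','pin_nose'] if c!='wrist' else ['hook_mid','hook_tip'])
    if c=='top':
        K,Rc,t=np.array(p['intrinsics']),np.array(p['R']),np.array(p['t'])
        r=bot.trace('bench',p)
        if r:
            m=r[0]['region'].astype(np.uint8); yy,xx=np.nonzero(m)
            d=np.c_[xx,yy,np.ones(len(xx))]@np.linalg.inv(K).T@Rc; o=-Rc.T@t
            X=o+d*((0.122-o[2])/d[:,2])[:,None]
            h=cv2.minAreaRect((X[:,:2]*1000).astype(np.float32)); print('rect',h, len(xx))
E
```

```text
clock: 1.6
position: [0.2191, 0.5854, 0.3039]
tool_rot: [3.141, -0.0, -2.957]
force: [0.2, -0.3, -0.1]
grip_width: 0.0853
finger_force: 0.0
clock: 2.1
position: [0.3626, 0.4304, 0.2235]
tool_rot: [3.141, 0.0, -2.964]
force: [0.6, 0.4, -0.4]
grip_width: 0.0857
finger_force: 0.0
clock: 2.6
position: [0.479, 0.3032, 0.158]
tool_rot: [-3.138, -0.001, -2.971]
force: [-0.5, 0.3, 0.2]
grip_width: 0.085
finger_force: 0.0
2.6 p [0.479  0.3032 0.158 ] rpy [-3.1378 -0.0011 -2.9712] F [-0.4531  0.3037  0.2326] M [ 0.0288  0.0497 -0.0116] w 0.08504546860199266 0.0
[-0.5827  0.628  -0.1224  1.863   0.1218  0.6606  0.9627]
wrist
hook_mid [([0.4477, 0.2998, 0.013], 0.94)]
hook_tip []
top
hook_mid [([0.445, 0.2968, 0.0148], 0.89)]
hook_tip [([0.6725, 0.3428, 0.0114], 0.96), ([0.5386, 0.4675, -0.0003], 0.5)]
bench [([0.7052, -0.0082, 0.0039], 0.75)]
slot [([0.7018, -0.0075, 0.0326], 0.83)]
pin_nose [([0.6635, -0.0017, 0.1091], 0.87)]
rect ((799.5244750976562, -26.825759887695312), (290.546630859375, 275.6654968261719), 79.4599380493164) 11388
side
hook_mid [([0.449, 0.3041, 0.01], 0.8)]
hook_tip [([0.6769, 0.3441, 0.0116], 0.76), ([0.7087, -0.0068, 0.0009], 0.31)]
bench [([0.7075, -0.0056, -0.002], 0.79), ([0.5887, -0.4534, -0.0018], 0.33)]
slot [([0.7086, -0.0103, 0.037], 0.63)]
pin_nose [([0.6643, -0.0005, 0.1078], 0.61)]
```

View pics/w1.png

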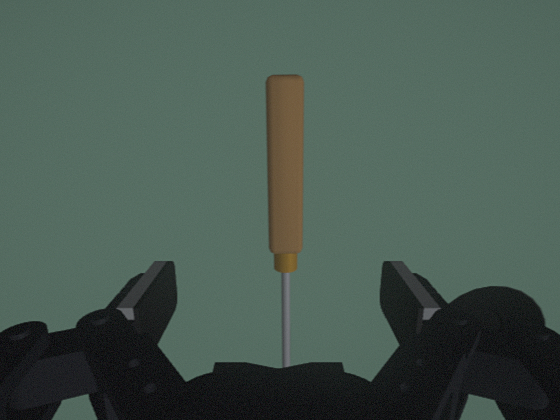

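The rod lies centred between the fingers, with its axis at column 285 against a finger middle of about 278. The handle runs from row 75 to row 250. I'll descend, grip and lift.

```bash
python3 -m jog '[[[3,3,30,0,0,-0.013,1],[0,0,30,0,0,0,1],[0,0,16,0,0,0,1],[0,0,5,0,0,0,1],[0,0,0,0,0,0,1]]]'|head -2;  python3 -m jog '[[[0,0,0,0,0,0,0],[0,0,0,0,0,0,0],[0,0,0,0,0,0,0],[0,0,0,0,0,0,0],[0,0,0,0,0,0,0]]]' 110; python3 -m jog '[[[0,0,0,0,0,0,0],[0,0,0,0,0,0,0],[0,0,0,0,0,0,0],[0,0,0,0,0,0,0],[0,0,0,0,0,0,0]]]' 110
```

```text
clock: 3.9
position: [0.4723, 0.3111, 0.0788]
clock: 4.4
position: [0.4725, 0.3112, 0.0797]
tool_rot: [3.142, 0.0, -2.947]
force: [-0.1, -0.8, 7.8]
grip_width: 0.0194
finger_force: 108.2
clock: 4.9
position: [0.4725, 0.3112, 0.0797]
tool_rot: [3.142, 0.001, -2.947]
force: [-2.4, -2.7, 14.7]
grip_width: 0.0196
finger_force: 109.2
```

```bash
python3 -m jog '[[[0,0,-15,0,0,0,0],[0,0,-25,0,0,0,0],[0,0,-30,0,0,0,0],[0,0,-30,0,0,0,0],[0,0,0,0,0,0,0]]]'
python3 - <<'E'
from h import *
s=st(); P=np.array(s['position']);Rt=R.from_euler('xyz',s['tool_rot'])
for c in ('side','top','wrist','side'):
    p=bot.grab_frame(c); print(c)
    if c=='side': save(p,'s2.png')
    for n in ('hook_mid','hook_tip'):
        for d in bot.spot_point(n,p)[:1]: print(n,d['conf'],np.array(d['xyz']),'tool',Rt.inv().apply(np.array(d['xyz'])-P))
E
```

```text
clock: 5.4
position: [0.4735, 0.312, 0.1833]
tool_rot: [3.139, 0.005, -2.947]
force: [0.1, -0.4, -1.6]
grip_width: 0.0194
finger_force: 107.9
5.4 p [0.4735 0.312  0.1833] rpy [ 3.1391  0.0053 -2.9467] F [ 0.0851 -0.4429 -1.5996] M [ 0.0444 -0.0195 -0.0068] w 0.019359858881925245 107.87134051322937
side
hook_mid 0.7 [0.4491 0.3073 0.1125] tool [ 0.0252 -0.0001  0.0707]
hook_tip 0.91 [0.676  0.3505 0.1146] tool [-0.2057 -0.0016  0.0698]
top
hook_mid 0.69 [0.4445 0.3053 0.114 ] tool [ 0.0301 -0.0011  0.0691]
hook_tip 0.64 [0.672  0.3522 0.1097] tool [-0.2021  0.0008  0.0747]
wrist
hook_mid 0.64 [0.4429 0.3037 0.1119] tool [ 0.032  -0.0024  0.0712]
side
hook_mid 0.77 [0.4468 0.3044 0.1067] tool [ 0.0281 -0.0025  0.0764]
hook_tip 0.88 [0.6755 0.3508 0.1096] tool [-0.2053 -0.0013  0.0748]
```

View pics/s2.png

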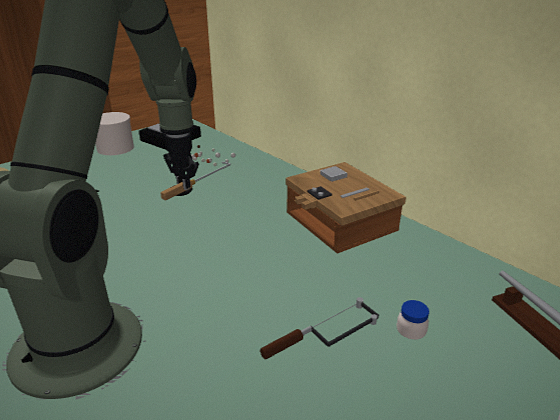

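The rod is held level, with the hook corner at tool (-206, -1, 70) mm. Next I'll turn to the bench yaw and move across to the right end of the slot, staying in front of the pin.

```bash
python3 -m jog '[[[0,0,0,0,0,0.125,0],[0,0,0,0,0,0.125,0],[0,0,0,0,0,0.125,0],[0,0,0,0,0,0,0],[0,0,0,0,0,0,0]]]'; python3 -m jog '[[[0,-40,8,0,0,0,0],[0,-40,8,0,0,0,0],[0,-40,8,0,0,0,0],[0,-40,8,0,0,0,0],[0,-40,8,0,0,0,0]]]'|head -2;python3 -m jog '[[[0,-40,10,0,0,0,0],[0,-40,10,0,0,0,0],[0,-40,10,0,0,0,0],[0,-40,0,0,0,0,0],[0,0,0,0,0,0,0]]]'
cat > b.py <<'E'
from h import *
s=st(); P=np.array(s['position']);Rt=R.from_euler('xyz',s['tool_rot'])
tip=P+Rt.apply([-.206,-.001,.070]); Rb=R.from_euler('z',-0.18); B=np.array([.7052,-.0072,0])
print('tip bench',Rb.inv().apply(tip-B),'F bench',Rb.inv().apply(s['force']),'Mz',s['moment'][2])
E
python3 - <<'E'
import b
from h import *
for c in ('side','top'):
    p=bot.grab_frame(c)
    if c=='side':save(p,'s3.png')
    spots(p,['hook_mid','hook_tip','slot','bench'])
E
```

```text
clock: 6.5
position: [0.4722, 0.3113, 0.1788]
tool_rot: [-3.141, 0.0, 2.966]
force: [-0.4, -0.5, -0.7]
grip_width: 0.0195
finger_force: 107.8
clock: 7.0
position: [0.4361, 0.1131, 0.1388]
clock: 7.5
position: [0.4065, -0.0478, 0.1087]
tool_rot: [-3.14, -0.001, 2.958]
force: [0.6, 1.9, -0.9]
grip_width: 0.0195
finger_force: 108.1
7.5 p [ 0.4065 -0.0478  0.1087] rpy [-3.14   -0.0013  2.958 ] F [ 0.6251  1.9301 -0.9025] M [ 0.0345 -0.0132 -0.0038] w 0.019509027560096506 108.11697363853455
tip bench [-0.0807 -0.0953  0.0384] F bench [ 0.2694  2.0109 -0.9025] Mz -0.003793627843130815
hook_mid [([0.3791, -0.0446, 0.039], 0.72)]
hook_tip []
slot [([0.7089, -0.0063, 0.035], 0.59)]
bench [([0.7071, -0.0092, -0.0032], 0.75)]
hook_mid []
hook_tip [([0.6065, -0.077, 0.0419], 0.63)]
slot [([0.7017, -0.0073, 0.037], 0.69)]
bench [([0.7039, -0.0083, -0.0003], 0.89)]
```

```bash
cat > chk.py <<'E'
import sys; from h import *
# stop the chain (exit 1) when |bench force on axis| passes limit ; args: axis limit
s=bot.observe(); P=np.array(s['position']);Rt=R.from_euler('xyz',s['tool_rot'])
tip=P+Rt.apply([-.206,-.001,.070]); Rb=R.from_euler('z',-0.18); B=np.array([.7052,-.0072,0])
F=Rb.inv().apply(s['force']); print(s['clock'],'tip',Rb.inv().apply(tip-B)*1000,'F',F,'M',np.array(s['moment']))
if len(sys.argv)>1: sys.exit(abs(F[int(sys.argv[1])])>float(sys.argv[2]))
E
J(){ :; }
python3 -m jog '[[[-20,-4,4,0,0,0,0],[-40,0,0,0,0,0,0],[-40,0,0,0,0,0,0],[-20,0,0,0,0,0,0],[0,0,0,0,0,0,0]]]' >/dev/null; python3 chk.py 0 2.5 &&
python3 -m jog '[[[-4,0,0,0,0,0,0],[-4,0,0,0,0,0,0],[0,0,0,0,0,0,0]]]' >/dev/null && python3 chk.py 0 2.5 &&
python3 -m jog '[[[-4,0,0,0,0,0,0],[-4,0,0,0,0,0,0],[0,0,0,0,0,0,0]]]' >/dev/null && python3 chk.py 0 2.5 &&
python3 -m jog '[[[-4,0,0,0,0,0,0],[0,0,0,0,0,0,0]]]' >/dev/null && python3 chk.py 0 2.5 &&
python3 -m jog '[[[-4,0,0,0,0,0,0],[0,0,0,0,0,0,0]]]' >/dev/null && python3 chk.py 0 2.5 &&
python3 -m jog '[[[-4,0,0,0,0,0,0],[0,0,0,0,0,0,0]]]' >/dev/null && python3 chk.py 0 2.5 &&
python3 -m jog '[[[-4,0,0,0,0,0,0],[0,0,0,0,0,0,0]]]' >/dev/null && python3 chk.py 0 2.5 &&
python3 -m jog '[[[-4,0,0,0,0,0,0],[0,0,0,0,0,0,0]]]' >/dev/null && python3 chk.py 0 2.5
```

```text
8.5 tip [ 42.3282 -93.0266  35.1868] F [-0.4624  0.0064 -0.5439] M [ 0.0062  0.0773 -0.027 ]False
```

```bash
sed -i 's/sys.exit(\(.*\))$/sys.exit(int(\1))/' chk.py
python3 -m jog '[[[-4,0,0,0,0,0,0],[-4,0,0,0,0,0,0],[0,0,0,0,0,0,0]]]' >/dev/null && python3 chk.py 0 2.5 &&
python3 -m jog '[[[-4,0,0,0,0,0,0],[0,0,0,0,0,0,0]]]' >/dev/null && python3 chk.py 0 2.5 &&
python3 -m jog '[[[-4,0,0,0,0,0,0],[0,0,0,0,0,0,0]]]' >/dev/null && python3 chk.py 0 2.5 &&
python3 -m jog '[[[-4,0,0,0,0,0,0],[0,0,0,0,0,0,0]]]' >/dev/null && python3 chk.py 0 2.5 &&
python3 -m jog '[[[-4,0,0,0,0,0,0],[0,0,0,0,0,0,0]]]' >/dev/null && python3 chk.py 0 2.5 &&
python3 -m jog '[[[-4,0,0,0,0,0,0],[0,0,0,0,0,0,0]]]' >/dev/null && python3 chk.py 0 2.5 &&
python3 -m jog '[[[-4,0,0,0,0,0,0],[0,0,0,0,0,0,0]]]' >/dev/null && python3 chk.py 0 2.5 &&
python3 -m jog '[[[-4,0,0,0,0,0,0],[0,0,0,0,0,0,0]]]' >/dev/null && python3 chk.py 0 2.5 &&
python3 -m jog '[[[-4,0,0,0,0,0,0],[0,0,0,0,0,0,0]]]' >/dev/null && python3 chk.py 0 2.5
```

```text
8.8 tip [ 47.9034 -93.2131  34.9788] F [-0.0237 -0.6268 -0.5397] M [-0.0273  0.0835 -0.0018]
9.0 tip [ 52.2012 -93.3271  35.0606] F [ 0.7355 -1.2963 -1.4511] M [ 0.0077  0.011  -0.0274]
9.2 tip [ 56.3654 -93.4095  35.0715] F [ 0.2024 -0.4034 -1.8124] M [-0.0202  0.012  -0.0289]
9.4 tip [ 60.4031 -93.4328  35.0269] F [-0.3111  0.5691 -0.9704] M [-0.0453  0.0411  0.013 ]
9.6 tip [ 64.3973 -93.4132  35.0226] F [ 0.11    0.1014 -1.1597] M [0.0259 0.0116 0.0151]
9.8 tip [ 68.4017 -93.4324  35.0017] F [ 0.3784  0.1706 -1.0718] M [ 0.0326  0.0324 -0.0412]
10.0 tip [ 72.3884 -93.3793  35.0006] F [-0.1747  0.4624 -0.6955] M [ 0.0241  0.0265 -0.0546]
10.2 tip [ 76.4243 -93.4251  35.0366] F [ 0.4878  0.2883 -1.63  ] M [-0.0196 -0.0396  0.0001]
10.4 tip [ 80.3829 -93.4222  35.0248] F [-0.3435  0.7374 -0.1514] M [ 0.0136  0.0031 -0.015 ]
```

```bash
python3 -m jog '[[[-3,0,0,0,0,0,0],[0,0,0,0,0,0,0]]]' >/dev/null && python3 chk.py 0 2.5 &&
python3 -m jog '[[[-3,0,0,0,0,0,0],[0,0,0,0,0,0,0]]]' >/dev/null && python3 chk.py 0 2.5 &&
python3 -m jog '[[[-3,0,0,0,0,0,0],[0,0,0,0,0,0,0]]]' >/dev/null && python3 chk.py 0 2.5 &&
python3 -m jog '[[[-3,0,0,0,0,0,0],[0,0,0,0,0,0,0]]]' >/dev/null && python3 chk.py 0 2.5
```

```text
10.6 tip [ 83.2411 -93.4083  34.9559] F [-0.0738  0.0276 -1.3787] M [-0.0286 -0.0034  0.0027]
10.8 tip [ 85.8874 -93.4479  34.7011] F [-0.0327 -0.0608 -1.0035] M [ 0.0165  0.0687 -0.014 ]
11.0 tip [ 86.1471 -93.6923  32.7616] F [-13.4324  -0.4246  -0.4922] M [0.3593 2.7101 0.0414]
```

```bash
python3 -m jog '[[[5,0,0,0,0,0,0],[4,0,0,0,0,0,0],[0,0,0,0,0,0,0],[0,0,0,0,0,0,0]]]' >/dev/null && python3 chk.py 0 2.5 &&
python3 -m jog '[[[0,3,0,0,0,0,0],[0,0,0,0,0,0,0]]]' >/dev/null && python3 chk.py 1 2.5 &&
python3 -m jog '[[[0,3,0,0,0,0,0],[0,0,0,0,0,0,0]]]' >/dev/null && python3 chk.py 1 2.5 &&
python3 -m jog '[[[0,3,0,0,0,0,0],[0,0,0,0,0,0,0]]]' >/dev/null && python3 chk.py 1 2.5 &&
python3 -m jog '[[[0,3,0,0,0,0,0],[0,0,0,0,0,0,0]]]' >/dev/null && python3 chk.py 1 2.5 &&
python3 -m jog '[[[0,3,0,0,0,0,0],[0,0,0,0,0,0,0]]]' >/dev/null && python3 chk.py 1 2.5 &&
python3 -m jog '[[[0,3,0,0,0,0,0],[0,0,0,0,0,0,0]]]' >/dev/null && python3 chk.py 1 2.5 &&
python3 -m jog '[[[0,3,0,0,0,0,0],[0,0,0,0,0,0,0]]]' >/dev/null && python3 chk.py 1 2.5 &&
python3 -m jog '[[[0,3,0,0,0,0,0],[0,0,0,0,0,0,0]]]' >/dev/null && python3 chk.py 1 2.5
```

```text
11.4 tip [ 80.1932 -93.3817  35.2185] F [ 0.3344 -0.3238 -1.5335] M [ 0.0304 -0.0351  0.0113]
11.6 tip [ 80.1075 -89.7005  34.9868] F [ 1.1682  0.2561 -1.2508] M [ 0.0187  0.0099 -0.0058]
11.8 tip [ 79.9592 -86.7471  34.9168] F [0.4793 1.0244 0.2254] M [-0.0414  0.0223  0.032 ]
12.0 tip [ 79.8935 -83.8022  34.878 ] F [-0.9364  0.0636 -0.9932] M [-0.0264  0.0868 -0.0239]
12.2 tip [ 79.8898 -80.863   34.8816] F [ 0.3041  0.1196 -1.37  ] M [0.0347 0.064  0.0357]
12.4 tip [ 79.9091 -77.8729  34.9066] F [ 0.4448  0.6578 -0.6182] M [-0.0118  0.0043 -0.0161]
12.6 tip [ 79.8827 -74.8431  34.9058] F [ 0.2621  0.6277 -0.5049] M [ 0.0279  0.0196 -0.0096]
12.8 tip [ 79.8776 -71.8417  34.8963] F [-0.0586 -0.6378 -1.68  ] M [-0.0352  0.0137 -0.0175]
13.0 tip [ 79.8885 -68.8794  34.8895] F [ 0.0761  0.408  -1.2861] M [-0.0206  0.0437  0.0108]
```

```bash
python3 -m jog '[[[0,3,0,0,0,0,0],[0,0,0,0,0,0,0]]]' >/dev/null && python3 chk.py 1 2.5 &&
python3 -m jog '[[[0,3,0,0,0,0,0],[0,0,0,0,0,0,0]]]' >/dev/null && python3 chk.py 1 2.5 &&
python3 -m jog '[[[0,3,0,0,0,0,0],[0,0,0,0,0,0,0]]]' >/dev/null && python3 chk.py 1 2.5 &&
python3 -m jog '[[[0,3,0,0,0,0,0],[0,0,0,0,0,0,0]]]' >/dev/null && python3 chk.py 1 2.5 &&
python3 -m jog '[[[0,3,0,0,0,0,0],[0,0,0,0,0,0,0]]]' >/dev/null && python3 chk.py 1 2.5 &&
python3 -m jog '[[[0,3,0,0,0,0,0],[0,0,0,0,0,0,0]]]' >/dev/null && python3 chk.py 1 2.5 &&
python3 -m jog '[[[0,3,0,0,0,0,0],[0,0,0,0,0,0,0]]]' >/dev/null && python3 chk.py 1 2.5 &&
python3 -m jog '[[[0,3,0,0,0,0,0],[0,0,0,0,0,0,0]]]' >/dev/null && python3 chk.py 1 2.5 &&
python3 -m jog '[[[0,3,0,0,0,0,0],[0,0,0,0,0,0,0]]]' >/dev/null && python3 chk.py 1 2.5 &&
python3 -m jog '[[[0,3,0,0,0,0,0],[0,0,0,0,0,0,0]]]' >/dev/null && python3 chk.py 1 2.5 &&
python3 -m jog '[[[0,3,0,0,0,0,0],[0,0,0,0,0,0,0]]]' >/dev/null && python3 chk.py 1 2.5 &&
python3 -m jog '[[[0,3,0,0,0,0,0],[0,0,0,0,0,0,0]]]' >/dev/null && python3 chk.py 1 2.5 &&
python3 -m jog '[[[0,3,0,0,0,0,0],[0,0,0,0,0,0,0]]]' >/dev/null && python3 chk.py 1 2.5 &&
python3 -m jog '[[[0,3,0,0,0,0,0],[0,0,0,0,0,0,0]]]' >/dev/null && python3 chk.py 1 2.5 &&
python3 -m jog '[[[0,3,0,0,0,0,0],[0,0,0,0,0,0,0]]]' >/dev/null && python3 chk.py 1 2.5
```

```text
13.2 tip [ 79.9224 -65.8132  34.9479] F [-0.2545 -0.6984  0.0127] M [0.0241 0.0257 0.005 ]
13.4 tip [ 79.8927 -62.8569  34.9145] F [-0.3477  0.4594 -0.6779] M [ 0.0078 -0.0112  0.0464]
13.6 tip [ 79.9253 -59.8598  34.9294] F [ 0.3407 -0.3326 -0.9653] M [-0.0073 -0.0251  0.0093]
13.8 tip [ 79.8983 -56.8431  34.9311] F [ 1.2505 -0.0433 -1.274 ] M [-0.0373 -0.0001  0.0009]
14.0 tip [ 79.8874 -53.8295  34.9147] F [ 0.117   0.3002 -0.6285] M [-0.0114  0.0014  0.0519]
14.2 tip [ 79.9085 -50.8379  34.9379] F [ 0.191  -0.1965 -1.925 ] M [-0.0709  0.0185 -0.0143]
14.4 tip [ 79.8827 -47.8756  34.9182] F [ 1.3485 -0.1158 -0.2785] M [0.0852 0.0777 0.0758]
14.6 tip [ 79.8785 -44.8324  34.908 ] F [-0.9159  0.2445 -1.0779] M [ 0.0276  0.0339 -0.0103]
14.8 tip [ 79.8816 -41.9054  34.9303] F [-0.0659 -0.3609 -1.0551] M [ 0.0305 -0.0125 -0.0416]
15.0 tip [ 79.8472 -38.8457  34.8892] F [ 0.8765 -0.0088 -1.5628] M [ 0.0208 -0.0211 -0.0374]
15.2 tip [ 79.8928 -35.8254  34.9339] F [-0.7451 -0.279  -1.3456] M [0.0001 0.0096 0.015 ]
15.4 tip [ 79.832  -32.8277  34.8698] F [-0.5831  0.7807 -1.1586] M [ 0.007  -0.0044  0.0162]
15.6 tip [ 79.8834 -29.8271  34.9225] F [-0.1733  0.5829 -1.2625] M [ 0.023  -0.0181  0.0114]
15.8 tip [ 79.8874 -26.8469  34.9305] F [-0.2079 -0.2402 -1.0006] M [0.0247 0.0428 0.0636]
16.0 tip [ 79.8698 -23.8457  34.9056] F [ 0.233   0.2478 -0.3504] M [ 0.0236  0.0438 -0.0326]
```

```bash
python3 -m jog '[[[0,3,0,0,0,0,0],[0,0,0,0,0,0,0]]]' >/dev/null && python3 chk.py 1 2.5 &&
python3 -m jog '[[[0,3,0,0,0,0,0],[0,0,0,0,0,0,0]]]' >/dev/null && python3 chk.py 1 2.5 &&
python3 -m jog '[[[0,3,0,0,0,0,0],[0,0,0,0,0,0,0]]]' >/dev/null && python3 chk.py 1 2.5 &&
python3 -m jog '[[[0,3,0,0,0,0,0],[0,0,0,0,0,0,0]]]' >/dev/null && python3 chk.py 1 2.5 &&
python3 -m jog '[[[0,3,0,0,0,0,0],[0,0,0,0,0,0,0]]]' >/dev/null && python3 chk.py 1 2.5 &&
python3 -m jog '[[[0,3,0,0,0,0,0],[0,0,0,0,0,0,0]]]' >/dev/null && python3 chk.py 1 2.5 &&
python3 -m jog '[[[0,3,0,0,0,0,0],[0,0,0,0,0,0,0]]]' >/dev/null && python3 chk.py 1 2.5 &&
python3 -m jog '[[[0,3,0,0,0,0,0],[0,0,0,0,0,0,0]]]' >/dev/null && python3 chk.py 1 2.5 &&
python3 -m jog '[[[0,3,0,0,0,0,0],[0,0,0,0,0,0,0]]]' >/dev/null && python3 chk.py 1 2.5 &&
python3 -m jog '[[[0,3,0,0,0,0,0],[0,0,0,0,0,0,0]]]' >/dev/null && python3 chk.py 1 2.5 &&
python3 -m jog '[[[0,3,0,0,0,0,0],[0,0,0,0,0,0,0]]]' >/dev/null && python3 chk.py 1 2.5 &&
python3 -m jog '[[[0,3,0,0,0,0,0],[0,0,0,0,0,0,0]]]' >/dev/null && python3 chk.py 1 2.5 &&
python3 -m jog '[[[0,3,0,0,0,0,0],[0,0,0,0,0,0,0]]]' >/dev/null && python3 chk.py 1 2.5 &&
python3 -m jog '[[[0,3,0,0,0,0,0],[0,0,0,0,0,0,0]]]' >/dev/null && python3 chk.py 1 2.5 &&
python3 -m jog '[[[0,3,0,0,0,0,0],[0,0,0,0,0,0,0]]]' >/dev/null && python3 chk.py 1 2.5
```

```text
16.2 tip [ 79.8917 -20.8477  34.9237] F [-0.6725  0.3405 -1.046 ] M [ 0.0244  0.0316 -0.0154]
16.4 tip [ 79.8983 -17.856   34.9336] F [ 0.7222  0.3151 -1.494 ] M [0.0199 0.0384 0.0566]
16.6 tip [ 79.8646 -14.8014  34.9051] F [ 0.1593 -0.8    -0.3168] M [0.0103 0.0503 0.0251]
16.8 tip [ 79.8898 -11.8337  34.9449] F [-0.5311  0.1934 -0.994 ] M [-0.0274  0.0614  0.0363]
17.0 tip [79.8745 -8.8378 34.9233] F [ 0.0851 -0.753  -0.2506] M [ 0.0162  0.0513 -0.0411]
17.2 tip [79.8679 -5.9148 34.9164] F [ 0.76   -0.5497 -1.6783] M [-0.0254  0.0068 -0.0265]
17.4 tip [79.863  -2.8219 34.9008] F [-0.4215 -0.0461 -1.8441] M [-0.0334  0.0185  0.0451]
17.6 tip [79.8807  0.1611 34.9296] F [-0.3347  0.5817 -0.0986] M [0.013  0.0089 0.0253]
17.8 tip [79.8497  3.1473 34.9129] F [ 0.2659  0.1872 -1.1426] M [0.0065 0.0632 0.0305]
18.0 tip [79.8417  6.1553 34.8776] F [-0.5441  0.1886 -0.5021] M [ 0.0512  0.0746 -0.0589]
18.2 tip [79.8413  9.1498 34.8942] F [ 0.1642 -0.4761 -0.6147] M [ 0.0227 -0.0154  0.0188]
18.4 tip [79.8616 12.1711 34.9234] F [-0.3017 -0.175  -0.0924] M [0.0194 0.0172 0.0069]
18.6 tip [79.851  15.189  34.9149] F [ 0.2916 -0.6438 -1.0821] M [0.0099 0.0399 0.0394]
18.8 tip [79.8624 18.1414 34.9227] F [ 0.0879 -0.4167 -1.2833] M [0.0262 0.0189 0.0216]
19.0 tip [79.8724 21.1569 34.9151] F [-0.112  -0.0898 -0.5281] M [ 0.0119 -0.0208 -0.018 ]
```

```bash
python3 -m jog '[[[0,3,0,0,0,0,0],[0,0,0,0,0,0,0]]]' >/dev/null && python3 chk.py 1 2.5 &&
python3 -m jog '[[[0,3,0,0,0,0,0],[0,0,0,0,0,0,0]]]' >/dev/null && python3 chk.py 1 2.5 &&
python3 -m jog '[[[0,3,0,0,0,0,0],[0,0,0,0,0,0,0]]]' >/dev/null && python3 chk.py 1 2.5 &&
python3 -m jog '[[[0,3,0,0,0,0,0],[0,0,0,0,0,0,0]]]' >/dev/null && python3 chk.py 1 2.5 &&
python3 -m jog '[[[0,3,0,0,0,0,0],[0,0,0,0,0,0,0]]]' >/dev/null && python3 chk.py 1 2.5 &&
python3 -m jog '[[[0,3,0,0,0,0,0],[0,0,0,0,0,0,0]]]' >/dev/null && python3 chk.py 1 2.5 &&
python3 -m jog '[[[0,3,0,0,0,0,0],[0,0,0,0,0,0,0]]]' >/dev/null && python3 chk.py 1 2.5 &&
python3 -m jog '[[[0,3,0,0,0,0,0],[0,0,0,0,0,0,0]]]' >/dev/null && python3 chk.py 1 2.5 &&
python3 -m jog '[[[0,3,0,0,0,0,0],[0,0,0,0,0,0,0]]]' >/dev/null && python3 chk.py 1 2.5 &&
python3 -m jog '[[[0,3,0,0,0,0,0],[0,0,0,0,0,0,0]]]' >/dev/null && python3 chk.py 1 2.5 &&
python3 -m jog '[[[0,3,0,0,0,0,0],[0,0,0,0,0,0,0]]]' >/dev/null && python3 chk.py 1 2.5
```

```text
19.2 tip [79.875  23.9258 34.9377] F [-0.5376 -0.5539 -0.7801] M [-0.1624  0.0379 -0.1628]
19.4 tip [79.8406 26.1355 34.7817] F [-0.4123 -3.6932 -0.8052] M [-0.9195  0.0948 -0.8031]
```

Lateral contact with the rod at y of about 24 to 26 mm fits the shaft resting against the bar of a loop near +30 mm. I'll ease off 4 mm and draw gently.

```bash
python3 -m jog '[[[0,-4,0,0,0,0,0],[0,0,0,0,0,0,0]]]' >/dev/null && python3 chk.py 1 2.5 &&
python3 -m jog '[[[3,0,0,0,0,0,0],[3,0,0,0,0,0,0],[0,0,0,0,0,0,0]]]' >/dev/null && python3 chk.py 0 12 &&
python3 -m jog '[[[3,0,0,0,0,0,0],[0,0,0,0,0,0,0]]]' >/dev/null && python3 chk.py 0 12 &&
python3 -m jog '[[[3,0,0,0,0,0,0],[0,0,0,0,0,0,0]]]' >/dev/null && python3 chk.py 0 12 &&
python3 -m jog '[[[3,0,0,0,0,0,0],[0,0,0,0,0,0,0]]]' >/dev/null && python3 chk.py 0 12 &&
python3 -m jog '[[[3,0,0,0,0,0,0],[0,0,0,0,0,0,0]]]' >/dev/null && python3 chk.py 0 12 &&
python3 -m jog '[[[3,0,0,0,0,0,0],[0,0,0,0,0,0,0]]]' >/dev/null && python3 chk.py 0 12
```

```text
19.6 tip [79.9287 22.1618 34.9414] F [ 0.0686  0.5109 -1.1907] M [-0.0773  0.0426 -0.0016]
19.9 tip [73.3431 22.9298 34.8379] F [ 0.8031  0.502  -0.7111] M [-0.0154 -0.0546 -0.0256]
20.1 tip [70.4648 22.704  34.8055] F [-0.4534 -0.6944 -0.6196] M [-0.0278  0.0278  0.0317]
20.3 tip [67.6012 22.5869 34.8628] F [ 0.0914 -0.6147 -0.9125] M [ 0.0268 -0.0059  0.0007]
20.5 tip [65.1833 22.6169 35.2935] F [ 4.5598  0.0747 -1.6208] M [-0.2508 -0.7289 -0.0058]
20.7 tip [62.0652 22.5988 35.1679] F [ 3.2102 -0.5115 -1.4228] M [-0.1631 -0.6587 -0.1209]
20.9 tip [58.9794 22.595  35.052 ] F [ 3.3311  0.9489 -1.4525] M [-0.1214 -0.7378 -0.0405]
```

The loop is caught and the tray is sliding at 3 to 4 N. I'll keep drawing.

```bash
python3 -m jog '[[[5,0,0,0,0,0,0],[5,0,0,0,0,0,0],[5,0,0,0,0,0,0],[5,0,0,0,0,0,0],[5,0,0,0,0,0,0]]]' >/dev/null && python3 chk.py 0 14 &&
python3 -m jog '[[[5,0,0,0,0,0,0],[5,0,0,0,0,0,0],[5,0,0,0,0,0,0],[5,0,0,0,0,0,0],[5,0,0,0,0,0,0]]]' >/dev/null && python3 chk.py 0 14 &&
python3 -m jog '[[[5,0,0,0,0,0,0],[5,0,0,0,0,0,0],[5,0,0,0,0,0,0],[5,0,0,0,0,0,0],[5,0,0,0,0,0,0]]]' >/dev/null && python3 chk.py 0 14 &&
python3 -m jog '[[[5,0,0,0,0,0,0],[5,0,0,0,0,0,0],[5,0,0,0,0,0,0],[5,0,0,0,0,0,0],[5,0,0,0,0,0,0]]]' >/dev/null && python3 chk.py 0 14 &&
python3 -m jog '[[[5,0,0,0,0,0,0],[5,0,0,0,0,0,0],[5,0,0,0,0,0,0],[5,0,0,0,0,0,0],[5,0,0,0,0,0,0]]]' >/dev/null && python3 chk.py 0 14 &&
python3 -m jog '[[[4,0,0,0,0,0,0],[3,0,0,0,0,0,0],[0,0,0,0,0,0,0]]]' >/dev/null && python3 chk.py 0 14
python3 - <<'E'
from h import *
for c in ('top','side'):
    p=bot.grab_frame(c); save(p,c+'4.png'); spots(p,['tray','tray_face','pin_nose','hook_tip','hook_mid'])
E
```

```text
21.4 tip [34.1608 22.6607 35.1901] F [ 5.5028 -0.0318 -1.1335] M [-0.1476 -0.9869  0.0399]
21.9 tip [ 9.1901 22.6577 35.1883] F [ 4.3667 -0.741  -0.9489] M [-0.0777 -1.0767  0.0225]
22.4 tip [-15.7791  22.6695  35.2236] F [ 5.1422  0.288  -1.6536] M [-0.0641 -1.018   0.0529]
22.9 tip [-40.7566  22.7881  35.2483] F [ 4.9127 -0.2308 -1.806 ] M [-0.0491 -0.9828  0.0606]
23.4 tip [-65.7478  22.808   35.2438] F [ 5.1754  1.774  -1.7011] M [-0.0436 -1.0289  0.0541]
23.7 tip [-73.283   22.6815  34.9229] F [ 2.4336  0.6264 -1.1907] M [ 0.0727 -0.589   0.0855]
tray [([0.6539, 0.0035, 0.0148], 0.72)]
tray_face [([0.6577, 0.0003, 0.0348], 0.85)]
pin_nose [([0.6648, -0.0009, 0.1112], 0.61), ([0.4201, -0.3395, -0.0048], 0.41)]
hook_tip [([0.6338, 0.0296, 0.0373], 0.48)]
hook_mid []
tray [([0.6555, 0.0003, 0.0114], 0.76)]
tray_face [([0.6617, -0.001, 0.0356], 0.59)]
pin_nose [([0.6643, 0.0002, 0.1078], 0.71)]
hook_tip [([0.6396, 0.0274, 0.0347], 0.58)]
hook_mid [([0.4091, 0.0696, 0.0398], 0.97)]
```

View pics/top4.png

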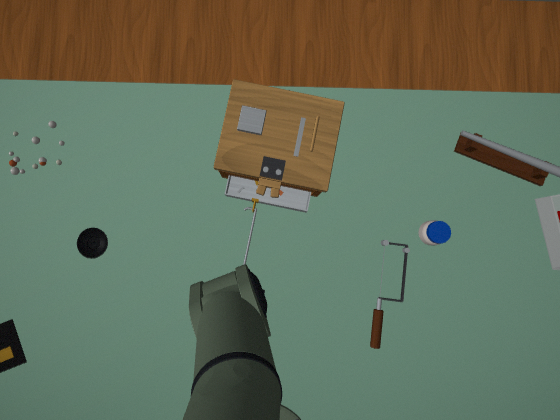

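The tray's front edge shows just ahead of the pin, with the front rim from (228,193) to (308,211) and the pin end at about row 196. By network and hook geometry its x is about -50 mm. I'll pull 5 mm more for margin, then unhook: push in 10 mm, go right, then back.

```bash
python3 -m jog '[[[3,0,0,0,0,0,0],[2,0,0,0,0,0,0],[0,0,0,0,0,0,0]]]' >/dev/null && python3 chk.py 0 14 &&
python3 -m jog '[[[-4,0,0,0,0,0,0],[-3,0,0,0,0,0,0],[-3,0,0,0,0,0,0],[0,0,0,0,0,0,0]]]' >/dev/null && python3 chk.py 0 2.5 &&
python3 -m jog '[[[0,-3,0,0,0,0,0],[0,-3,0,0,0,0,0],[0,-3,0,0,0,0,0],[0,0,0,0,0,0,0]]]' >/dev/null && python3 chk.py 1 2.5 &&
python3 -m jog '[[[0,-3,0,0,0,0,0],[0,-3,0,0,0,0,0],[0,-3,0,0,0,0,0],[0,0,0,0,0,0,0]]]' >/dev/null && python3 chk.py 1 2.5 &&
python3 -m jog '[[[0,-3,0,0,0,0,0],[0,-3,0,0,0,0,0],[0,-3,0,0,0,0,0],[0,0,0,0,0,0,0]]]' >/dev/null && python3 chk.py 1 2.5 &&
python3 -m jog '[[[0,-3,0,0,0,0,0],[0,-3,0,0,0,0,0],[0,-3,0,0,0,0,0],[0,0,0,0,0,0,0]]]' >/dev/null && python3 chk.py 1 2.5 &&
python3 -m jog '[[[0,-3,0,0,0,0,0],[0,-3,0,0,0,0,0],[0,-3,0,0,0,0,0],[0,0,0,0,0,0,0]]]' >/dev/null && python3 chk.py 1 2.5 &&
python3 -m jog '[[[5,0,0,0,0,0,0],[7,0,0,0,0,0,0],[0,0,0,0,0,0,0]]]' >/dev/null && python3 chk.py 0 2.5
```

```text
24.6 tip [-78.1819  22.6223  35.0063] F [ 3.3912  1.1468 -0.8009] M [ 0.0027 -0.7768  0.0831]
25.0 tip [-67.823   22.3765  34.7874] F [ 0.0527 -0.4644 -0.7964] M [-0.0198 -0.0057 -0.0312]
25.4 tip [-68.2174  12.8077  34.8861] F [-0.713  -0.1786 -0.9451] M [0.0382 0.0199 0.0334]
25.8 tip [-68.1361   3.9061  34.8929] F [ 0.3923  0.013  -1.7164] M [0.0578 0.0247 0.02  ]
26.2 tip [-68.1245  -5.0975  34.8813] F [ 0.0198 -0.2805 -1.8473] M [0.0173 0.0291 0.0197]
26.6 tip [-68.133  -14.0763  34.879 ] F [ 0.0366  0.4892 -0.8387] M [-0.025   0.0065  0.0185]
27.0 tip [-68.1325 -23.0718  34.8958] F [-0.1778 -0.2171 -1.1981] M [-0.0532  0.0124  0.0307]
27.3 tip [-81.3583 -22.3321  34.6531] F [ 0.0603 -0.2511 -1.1497] M [-0.0159  0.003  -0.0361]
```

The hook came free without contact. Next I'll swing it right, clear of the tray, and lower it.

```bash
python3 -m jog '[[[0,-12,0,0,0,0.06,0],[0,-12,0,0,0,0.1,0],[0,-12,0,0,0,0.1,0],[0,-12,0,0,0,0.1,0],[0,-12,0,0,0,0.09,0]]]' >/dev/null && python3 chk.py &&
python3 -m jog '[[[0,0,8,0,0,0,0],[0,0,8,0,0,0,0],[0,0,4,0,0,0,0],[0,0,0,0,0,0,0]]]' >/dev/null && python3 chk.py 2 5
python3 - <<'E'
from h import *
s=st(); 
for c in ('top','side'):
    p=bot.grab_frame(c); spots(p,['tray','tray_face','hook_tip','hook_mid'])
E
```

```text
27.8 tip [-111.5836 -173.0688   35.0381] F [ 0.4418 -0.5127 -0.083 ] M [ 0.0216 -0.0081 -0.0056]
28.2 tip [-111.1123 -169.9498   13.8525] F [ 0.0523  0.954  -1.2379] M [-0.0118 -0.0096 -0.005 ]
28.2 p [ 0.3995 -0.0326  0.0841] rpy [-3.141  -0.0011  2.5134] F [ 0.2223  0.9292 -1.2379] M [-0.0118 -0.0096 -0.005 ] w 0.01939077151295882 108.11886548995972
tray [([0.6503, 0.0041, 0.0152], 0.76)]
tray_face [([0.6503, 0.0026, 0.0341], 0.82), ([0.7043, -0.0055, -0.0002], 0.45)]
hook_tip [([0.5617, -0.1518, 0.0153], 0.6)]
hook_mid [([0.6501, 0.0023, 0.0337], 0.53)]
tray [([0.6512, 0.0026, 0.0147], 0.95)]
tray_face [([0.6553, -0.001, 0.0332], 0.55)]
hook_tip [([0.5681, -0.1541, 0.0179], 0.95)]
hook_mid [([0.3765, -0.0174, 0.0167], 0.89)]
```

```bash
python3 -m jog '[[[0,0,2,0,0,0,0],[0,0,0,0,0,0,0]]]' >/dev/null && python3 chk.py 2 4 &&
python3 -m jog '[[[0,0,1.5,0,0,0,0],[0,0,0,0,0,0,0]]]' >/dev/null && python3 chk.py 2 4 &&
python3 -m jog '[[[0,0,1,0,0,0,0],[0,0,0,0,0,0,0]]]' >/dev/null && python3 chk.py 2 4
python3 -m jog '[[[0,0,0,0,0,0,0.4],[0,0,0,0,0,0,0.4],[0,0,0,0,0,0,0.6],[0,0,0,0,0,0,0.6],[0,0,0,0,0,0,0.6]]]' 20
python3 -m jog '[[[0,0,-10,0,0,0,0.6],[0,0,-25,0,0,0,0.6],[0,0,-40,0,0,0,0.6],[0,0,-40,0,0,0,0.6],[0,0,0,0,0,0,0.6]]]'
python3 - <<'E'
from h import *
for c in ('top','side'):
    p=bot.grab_frame(c); spots(p,['tray','tray_face','hook_tip','hook_mid','saw'])
    if c=='side': save(p,'s5.png')
E
```

```text
28.9 tip [-111.0174 -170.6107   12.7073] F [ 0.1146  0.6099 -0.067 ] M [ 0.0144 -0.0276  0.0301]
29.1 tip [-111.0317 -170.6252   11.1913] F [ 0.443   0.5963 -1.7825] M [-0.0392  0.0176 -0.0549]
29.3 tip [-111.0527 -170.6379   10.2786] F [-0.2423  1.2917 -1.6423] M [-0.0177  0.0308 -0.0071]
clock: 29.8
position: [0.3996, -0.033, 0.0804]
tool_rot: [3.142, 0.0, 2.512]
force: [0.0, -0.2, -0.1]
grip_width: 0.0507
finger_force: 0.0
clock: 30.3
position: [0.4009, -0.0331, 0.1999]
tool_rot: [3.137, 0.005, 2.511]
force: [0.2, -0.0, -0.4]
grip_width: 0.0512
finger_force: 0.0
tray [([0.6486, 0.0011, 0.0151], 0.88)]
tray_face [([0.6517, 0.0003, 0.0347], 0.71)]
hook_tip [([0.5631, -0.1541, 0.0106], 0.78), ([0.6511, 0.0013, 0.0345], 0.34)]
hook_mid []
saw [([0.4185, -0.3345, 0.0005], 0.91)]
tray [([0.6521, 0.0042, 0.0133], 0.56)]
tray_face [([0.6562, 0.0004, 0.0367], 0.64), ([0.649, 0.0018, 0.0137], 0.46)]
hook_tip [([0.5637, -0.1577, 0.0121], 0.74)]
hook_mid [([0.3823, -0.0144, 0.0124], 0.98)]
saw [([0.4253, -0.3371, 0.0006], 0.92)]
```

View pics/s5.png

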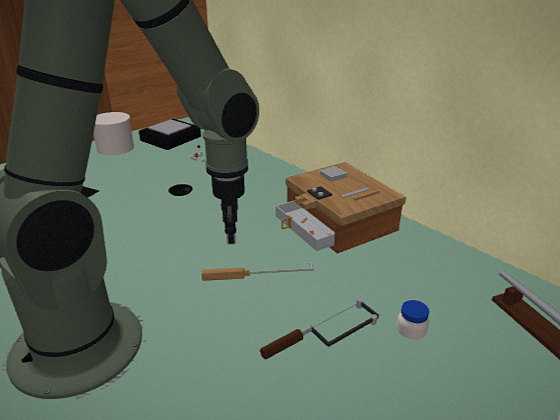

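The rod lies flat and clear, running from (202,274) to (312,266). The tray is out past the pin with its front at about (300,232), and the bystanders are in place. I'm handing in.

```bash
python3 -c "
from workcell import bot
print(bot.job_done())"
```

```text
the job is handed in; nothing more can be done
None
```

The job is handed in (no verdict was returned): the tray's front edge is about 52–58 mm out from the ledge (40 mm pin) by camera and hook position, the highest contact force read was about 13 N, the rod lies unhooked and flat well clear of the tray, and the saw, jar and dish were left alone.

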